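# Let the red thread reel out of the dispenser

## Task

Let the red thread reel out of the two-lane dispenser: press down the yellow pad at the back of the red reel's lane with the fingertips, so that the gate at the other end of the lever lifts, and keep it down until the reel has rolled to the front stop. Then let the pad come up so that the gate closes behind the reel. Leave the blue reel shut in its lane, touch neither reel, and do not disturb the things lying around.

Things in the scene. Friction and masses are not known exactly. Their poses are not given: they have to be found in the camera images.
- dispenser: fixed brown wooden reel dispenser, 219 x 116 x 82 mm, two lanes 52 mm wide, one reel lying in each (which is which varies). Origin: centre of its underside; -x points to the front stop (inner face x = -104 mm), +x to the press pads, z up. Lane a is at y = +28 mm, b at y = -28 mm. The white floors slope down to the front stop at 14 degrees; lane walls 43 mm high.
- pad_a: yellow press pad, 32 x 36 x 6 mm, on the rear end of the lever over lane a (dispenser's +y side). Origin: centre of its top face, at rest 82 mm above the table with axes as the dispenser's. It goes down 30 mm, on a 70 mm radius about the axle, against a spring (3 N to start, 8 N at the stop), and comes up by itself when let go.
- pad_b: yellow press pad, 32 x 36 x 6 mm, on the rear end of the lever over lane b (dispenser's -y side). Origin: centre of its top face, at rest 82 mm above the table with axes as the dispenser's. It goes down 30 mm, on a 70 mm radius about the axle, against a spring (3 N to start, 8 N at the stop), and comes up by itself when let go.
- gate_a (a joint): aluminium rocking lever over lane a (axle at dispenser x = +20, z = 72 mm), rad: 0 = gate shut (at rest), 0.45 = pad fully down, gate fully up (hard stop). The gate is the 40 mm wide plate on its front end (x = -55 mm); press near to the stop (over 0.35) for the reel to roll freely under it. A spring returns it to 0.
- gate_b (a joint): aluminium rocking lever over lane b (axle at dispenser x = +20, z = 72 mm), rad: 0 = gate shut (at rest), 0.45 = pad fully down, gate fully up (hard stop). The gate is the 40 mm wide plate on its front end (x = -55 mm); press near to the stop (over 0.35) for the reel to roll freely under it. A spring returns it to 0.
- red_reel_mid (a point): centre of the red thread reel (wooden flanges, red thread), 29 mm diameter, 46 mm long, lying across its lane. Waiting behind the gate its centre is at dispenser x = -39 mm, z = 41 mm; against the front stop at x = -90 mm, z = 28 mm.
- blue_reel_mid (a point): centre of the blue thread reel (wooden flanges, blue thread), 29 mm diameter, 40 mm long, lying across the other lane behind its gate (dispenser x = -39 mm); it stays there.
- marker_1: loose black felt marker, 14 x 132 x 16 mm, lying; origin: centre of its underside. Leave alone.
- card_packet: loose banded packet of grey-white cards, 56 x 85 x 17 mm; origin: centre of its underside. Leave alone.
- tape_measure: loose round yellow tape measure, 52 x 69 x 20 mm; origin: centre of its underside. Leave alone.
- stamp: loose wooden stamp with a black knob, 28 x 44 x 55 mm; origin: centre of its underside. Leave alone.
- tube_lay_0: loose clear capped tube of green buttons, 27 x 143 x 27 mm, lying; origin: centre of its underside. Leave alone.

How it is judged:
By the outcome, as a careful person would: the job done as asked, in the order asked, and still so for the second after the job is handed in, with the robot touching nothing.
It also fails if it takes over 29 s, if anything falls off the work surface, if the arm or the gripper's body presses on something with over 40 N, if the wrist force passes 120 N, or if a joint passes its speed limit or range.

## Robot

A 6-joint arm with a two-finger parallel gripper is mounted at the origin on a cart in front of the work surface, level with it; the furniture and walls round the work are solid. World frame = base frame: x ahead of the robot, y to its left, z up, the work surface at z = 0. Lengths are in mm, angles in rad, forces in N, time in s.
With the tool pointing down it reaches from about 325 to 875 mm from the base axis. Payload 4.4 kg.
Tool frame: the origin (TCP) lies on the centre line of the jaws, within the pads' length; the fingertips stand ahead of it and the grasp point (between the pads) lies 6 mm ahead of it (ctrl.tcp_to_tips is the z of the fingertips in the tool frame, in mm); z points along the fingers, y is the direction in which the jaws open and shut (so a half turn about z gives the same grasp; the last joint's range is limited). The gripper opens to 85 mm and grips with 20 to 120 N. Pads are 22 mm wide; open, the fingers measure 114 mm over their backs; the gripper's body (76 mm by 85 mm) begins 54 mm behind the grasp point. The pads swing forward as they close: fully open they stand 13 mm farther back than shut.
Start: joints at [-1.25, 0.207, 1.542, -0, 1.393, -0.15], TCP at [260.808, -512.451, 256.282] pointing down, gripper open.
Joint ranges: [-2.73, 2.73], [-0.86, 2.22], [0.23, 2.46], [-1.11, 4.25], [0.08, 2.63], [-2.82, 2.82]. Speed limits (rad/s): [2.79, 2.79, 3.14, 3.14, 3.14, 3.14].

## Interface

Orientations are given as a 3x3 rotation matrix whose columns are the frame's x, y, z axes.
In Python, from plant import ctrl, sensors, optics gives the robot as it stands. Calls block until the motion is done:
- ctrl.move_ptp(position, orientation): joint-space move of the TCP to a pose.
- ctrl.move_l(position, rot=None, vel=150, threshold=None): straight line of the TCP; rot=None keeps the orientation; vel is the mean speed in mm/s. With threshold (N) it stops when the force on the tool has changed by that much, and returns True; else False.
- ctrl.set_joints(angles): joint-space move.
- ctrl.gripper_to(opening, force=None): finger opening in mm; force is the grip in N (None keeps the last); returns when the fingers have stopped.
- ctrl.hold(seconds).
- ctrl.solve_ik(position, orientation): joint angles nearest the present ones, or None.
- sensors.read_state(): the state.
- optics.grab_frame(name): name is "side" or "top" or "wrist"; returns (picture, depth): 400x640x3 uint8, red, green, blue; 400x640 float32, mm along the optical axis (not along the pixel's ray), 0 where there is no reading.
- optics.camera_params(name): a dict with "mtx" (3x3 intrinsics, pixels), "R" (3x3) and "t" (3): a world point X has camera coordinates R X + t; the wrist camera has in their place "T_tool_cam" (4x4, takes a point from camera to tool coordinates, whose origin is the TCP and whose axes are the flange's). Camera axes: x right, y down, z forward; pixel columns grow to the right and rows downward; lengths in mm; the calibration is good to about 2 mm. A picture is of the moment at which its call begins: read the wrist's pose just before it. camera_params takes no time and is no camera call.
A pose or a line that the arm cannot do raises ctrl.MotionError and nothing moves.
- ctrl.finish_job(): hands the job in, once; it reports no verdict.
The state is a dict: "t": time; "q": joint angles; "qvel": joint speeds; "tau": joint torques, N m; "eef_pos": TCP position; "eef_rot": TCP orientation; "force": force on the tool from outside, world axes, zero at the start; "wrist_torque": the same for the moment, N m; "grip_width": finger opening in mm.
Only numpy, scipy, OpenCV 4.12 (cv2) and the standard library are available. Lean on these libraries where they do the work, as an engineer would, in place of code of your own. Each camera call takes 0.05 s, during which the arm holds its last target. There are 200 camera calls.

## Working session

There is one attempt and no reset: what is moved stays moved. The work goes in short steps, each a Python script; the robot and the scene stay as the last script left them, time stands still between calls to the robot, and variables do not carry over. Pictures are saved under pics/ and viewed, on a budget of 10 in all, crops included, one or two more only if the job needs it, and the job is handed in when it is done.

```bash
mkdir -p pics; ls; python3 - <<'E'
from plant import ctrl,sensors,optics
import cv2,numpy as np
for n in("top","side"):
    p,d=optics.grab_frame(n); cv2.imwrite(f"pics/{n}0.png",p[...,::-1]); np.savez(f"{n}0.npz",p=p,d=d)
    c=optics.camera_params(n); print(n,c)
print(ctrl.tcp_to_tips,sensors.read_state())
E
```

```text
pics
top {'mtx': array([[410.53000505,   0.        , 315.31914586],
       [  0.        , 410.53000505, 200.85143825],
       [  0.        ,   0.        ,   1.        ]]), 'R': array([[-0.01501226, -0.9998101 , -0.0124257 ],
       [-0.98295463,  0.01703422, -0.18305745],
       [ 0.18323434,  0.0094658 , -0.98302369]]), 't': array([-106.27458786,  511.5881416 ,  852.26156844])}
side {'mtx': array([[432.24979178,   0.        , 322.76405456],
       [  0.        , 432.24979178, 195.43179691],
       [  0.        ,   0.        ,   1.        ]]), 'R': array([[ 0.99660995,  0.08163274, -0.01023288],
       [ 0.03942876, -0.58308251, -0.81145558],
       [-0.07220796,  0.80830123, -0.58432451]]), 't': array([-497.59197982,  -24.2799053 , 1120.30056504])}
25.0 {'t': 0.1, 'q': array([-1.25053055e+00,  2.07346608e-01,  1.54283635e+00,  1.00655918e-05,
        1.39350739e+00, -1.50523110e-01]), 'qvel': array([-0.00037414, -0.00198868, -0.00225478, -0.00134967,  0.00032521,
       -0.00053599]), 'tau': array([-8.29381747e-05, -3.84088790e+01, -2.92550361e+01, -2.98414034e-04,
        4.78003785e-03,  1.45147868e-05]), 'eef_pos': array([ 260.58977976, -511.83840945,  255.22313436]), 'eef_rot': array([[ 8.91211651e-01,  4.53587223e-01, -6.50988071e-04],
       [ 4.53587574e-01, -8.91209479e-01,  1.99414470e-03],
       [ 3.24351815e-04, -2.07248509e-03, -9.99997800e-01]]), 'force': array([-0.08602842,  0.36996406,  0.78583702]), 'wrist_torque': array([0.03022161, 0.01063125, 0.00292487]), 'grip_width': 85.14813537412896}
```

View pics/top0.png

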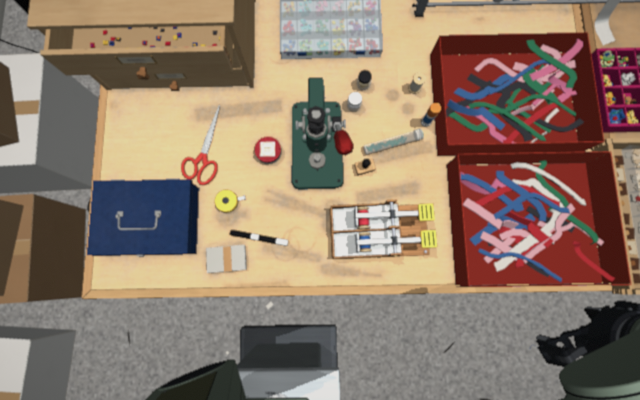

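View pics/side0.png

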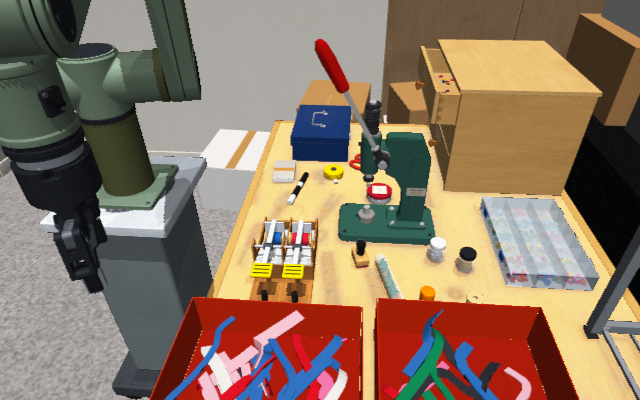

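The top view shows the dispenser at about (330–435, 203–258), with its pads on the right at (427,213) and (430,240). The red reel is in the upper lane (365,212) and the blue in the lower (365,240). The side view agrees: red is in the lane farther from the robot. Dispenser +x points to about world -y, so red should be in lane a.

```bash
cat > h.py <<'E'
import numpy as np,cv2
from plant import ctrl,sensors,optics
def ray(c,uv,z,R=None,t=None):
    R,t=c["R"],c["t"]; o=-R.T@t
    v=R.T@np.linalg.solve(c["mtx"],[uv[0],uv[1],1]); return o+v*(z-o[2])/v[2]
def blobs(p,lo,hi,box,amin):
    h=cv2.cvtColor(p,cv2.COLOR_RGB2HSV); m=cv2.inRange(h,lo,hi); b=np.zeros_like(m); x0,y0,x1,y1=box; b[y0:y1,x0:x1]=m[y0:y1,x0:x1]
    b=cv2.morphologyEx(b,cv2.MORPH_CLOSE,np.ones((3,3),np.uint8))
    n,l,s,c=cv2.connectedComponentsWithStats(b)
    return [(cv2.minAreaRect(np.argwhere(l==i)[:,::-1].astype(np.float32)),s[i,4],c[i]) for i in range(1,n) if s[i,4]>=amin]
E
python3 - <<'E'
from h import *
np.set_printoptions(precision=1,suppress=True)
for n,box,rb in(("top",(410,195,445,255),(340,200,400,255)),("side",(240,250,325,285),(255,225,320,255))):
    f=np.load(n+"0.npz"); c=optics.camera_params(n)
    for r,a,ce in blobs(f["p"],(22,120,120),(35,255,255),box,25): print(n,"pad",r,a,ray(c,ce,82),ray(c,r[0],82))
    for nm,lo,hi in(("red",(170,120,80),(180,255,255)),("red",(0,150,80),(6,255,255)),("blue",(100,120,60),(125,255,255))):
        for r,a,ce in blobs(f["p"],lo,hi,rb,8): print(n,nm,ce,a,ray(c,ce,50))
# heights around pads from top depth
f=np.load("top0.npz");c=optics.camera_params("top");d=f["d"]
v,u=np.mgrid[:400,:640]
P=(np.stack([(u-c["mtx"][0,2])/c["mtx"][0,0]*d,(v-c["mtx"][1,2])/c["mtx"][1,1]*d,d],-1)-c["t"])@c["R"]
for v0 in(206,214,222,232,240,248): print(v0,[f"{u0}:{P[v0,u0,2]:.0f}" for u0 in range(325,470,6)])
print("y of bin wall",P[214,440:460:2],P[214,440:460:2,2].max())
s=P[195:265,320:450].reshape(-1,3); 
g=cv2.resize(f["p"][190:270,315:475],(800,400),interpolation=cv2.INTER_CUBIC); cv2.imwrite("pics/c1.png",g[...,::-1])
E
```

```text
top pad ((425.5, 212.0), (16.0, 15.0), 90.0) 256 [ 475.7 -344.6   82. ] [ 475.6 -344.1   82. ]
top pad ((428.5, 238.5), (17.0, 15.0), 90.0) 265 [ 420.1 -346.3   82. ] [ 420.3 -346.7   82. ]
top red [362. 211.] 9 [ 485.  -215.4   50. ]
top red [363.3 221.1] 59 [ 462.8 -217.5   50. ]
top blue [363.8 237.1] 17 [ 428.3 -217.2   50. ]
top blue [365.1 246.2] 20 [ 408.8 -219.3   50. ]
side pad ((261.0, 270.0), (14.0, 22.0), 90.0) 304 [ 420.5 -351.2   82. ] [ 420.3 -351.6   82. ]
side pad ((293.0, 271.0), (22.0, 14.0), 0.0) 307 [ 476.2 -349.8   82. ] [ 476.6 -349.9   82. ]
side red [293.6 237.5] 45 [ 459.1 -226.3   50. ]
side red [304.6 238.6] 74 [ 481.6 -228.    50. ]
side blue [276.5 237.7] 87 [ 424.6 -229.3   50. ]
206 ['325:1', '331:42', '337:41', '343:36', '349:31', '355:30', '361:27', '367:28', '373:32', '379:35', '385:39', '391:75', '397:44', '403:5', '409:3', '415:3', '421:81', '427:83', '433:83', '439:-1', '445:-3', '451:15', '457:54', '463:2', '469:75']
214 ['325:-1', '331:33', '337:13', '343:15', '349:17', '355:71', '361:75', '367:74', '373:77', '379:77', '385:73', '391:77', '397:
[... 691 characters left out ...]
', '367:76', '373:75', '379:75', '385:75', '391:75', '397:74', '403:75', '409:76', '415:75', '421:81', '427:80', '433:83', '439:0', '445:0', '451:-2', '457:37', '463:72', '469:1']
248 ['325:-2', '331:2', '337:12', '343:15', '349:17', '355:22', '361:46', '367:51', '373:31', '379:31', '385:37', '391:38', '397:43', '403:5', '409:2', '415:5', '421:5', '427:5', '433:-3', '439:-2', '445:-0', '451:-0', '457:32', '463:69', '469:1']
y of bin wall [[ 483.1 -398.3   -0.5]
 [ 482.9 -402.7    0.1]
 [ 482.8 -407.2    0.2]
 [ 482.9 -412.    -0.6]
 [ 345.1 -123.   930.1]
 [ 482.3 -420.2    2.1]
 [ 479.9 -419.6   18.1]
 [ 477.8 -419.4   32.1]
 [ 476.  -420.1   43.1]
 [ 473.9 -419.7   57.1]] 930.1227930211294
```

View pics/c1.png

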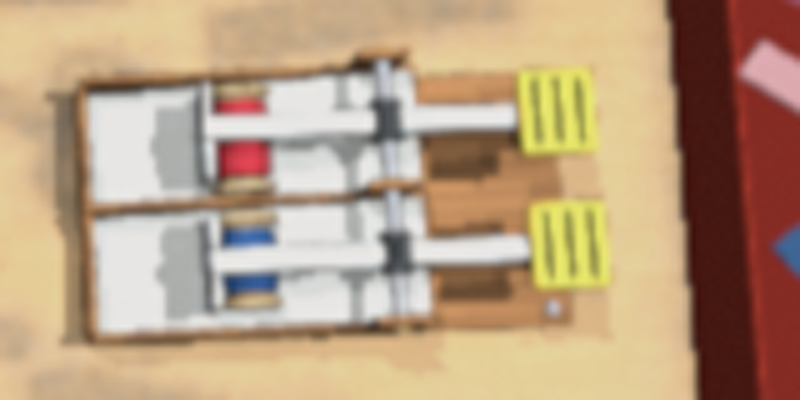

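```bash
cat >> h.py <<'E'
xd=np.array([.027,-1,0]);xd/=np.linalg.norm(xd); yd=np.array([-xd[1],xd[0],0])
PAD=np.array([476,-347.2,82.])
def rot(s): 
    z=np.array([0,0,-1.]); y=s*yd; return np.c_[np.cross(y,z),y,z]
E
python3 - <<'E'
from h import *
ctrl.gripper_to(0,force=30)
print("tips",ctrl.tcp_to_tips,sensors.read_state()["grip_width"],sensors.read_state()["t"])
p=PAD+4*xd; p[2]=82+30+ctrl.tcp_to_tips
c=[(abs(q[5]),s) for s in(1,-1) if (q:=ctrl.solve_ik(p,rot(s))) is not None]; print(c)
s=min(c)[1]
ctrl.move_ptp(p,rot(s))
st=sensors.read_state(); print(st["t"],st["eef_pos"],st["force"])
p2,d=optics.grab_frame("side"); a=p2[150:310,180:420]
b=optics.grab_frame("top")[0][150:310,300:500]
a=cv2.resize(a,(600,400));b=cv2.resize(b,(500,400))
cv2.imwrite("pics/s2.png",cv2.resize(np.hstack([a,b]),(800,290))[...,::-1])
E
```

```text
tips 25.0 0.26484363147418144 0.8667
[(np.float64(0.8087612793097962), 1), (np.float64(2.332831374279997), -1)]
2.0 [ 476.0440755  -352.31426628  137.73343907] [0.12251051 0.85961253 0.24866342]
```

View pics/s2.png

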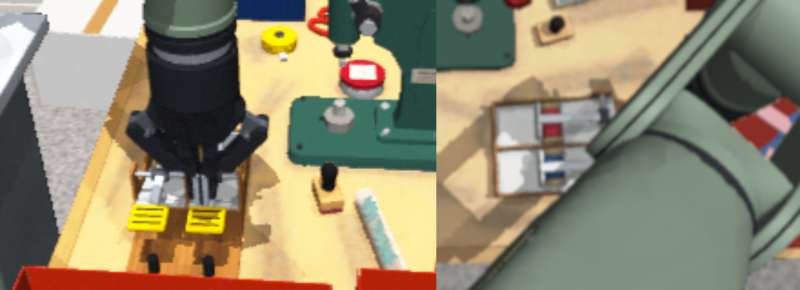

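The shut fingertips hang at about (203,200), just above and behind the red-lane pad at (205,218), which fits a 30 mm clearance. The top view still shows both reels, with red at (552,130). Pressing now.

```bash
python3 - <<'E'
from h import *
p=PAD+4*xd
def snap(): return optics.grab_frame("top")[0]
for tz,v in((86,100),(70,60),(58,50),(54.5,30)):
    p[2]=tz+25; hit=ctrl.move_l(p,vel=v,threshold=25); st=sensors.read_state()
    print(tz,hit,st["t"].round(2),st["eef_pos"].round(1),st["force"].round(1))
    if hit: break
ctrl.hold(1.5)
st=sensors.read_state();print(st["t"],st["eef_pos"],st["force"])
a=snap(); np.save("press.npy",a)
b=optics.grab_frame("side")[0]
cv2.imwrite("pics/s3.png",np.hstack([cv2.resize(b[190:290,230:340],(440,400)),cv2.resize(a[190:270,320:440],(360,400))])[...,::-1])
E
```

```text
Traceback (most recent call last):
AttributeError: 'float' object has no attribute 'round'
```

```bash
python3 - <<'E'
from h import *
p=PAD+4*xd
def snap(): return optics.grab_frame("top")[0]
for tz,v in((70,60),(58,50),(54.5,30)):
    p[2]=tz+25; hit=ctrl.move_l(p,vel=v,threshold=25); st=sensors.read_state()
    print(tz,hit,round(st["t"],2),st["eef_pos"].round(1),st["force"].round(1))
    if hit: break
ctrl.hold(1.5)
st=sensors.read_state();print(st["t"],st["eef_pos"],st["force"])
a=snap(); np.save("press.npy",a)
b=optics.grab_frame("side")[0]
cv2.imwrite("pics/s3.png",np.hstack([cv2.resize(b[190:290,230:340],(440,400)),cv2.resize(a[190:270,320:440],(360,400))])[...,::-1])
E
```

```text
70 False 2.92 [ 477.1 -352.7   96.1] [ 0.1 -3.4  3.1]
58 False 3.32 [ 477.1 -351.6   84.1] [ 1.1 -2.3  7.1]
54.5 False 3.58 [ 477.  -351.    80.6] [ 0.9 -0.5  7.8]
5.0833 [ 476.99804152 -351.02372205   80.79185199] [ 0.2317111  -0.06022986  7.88863365]
```

View pics/s3.png

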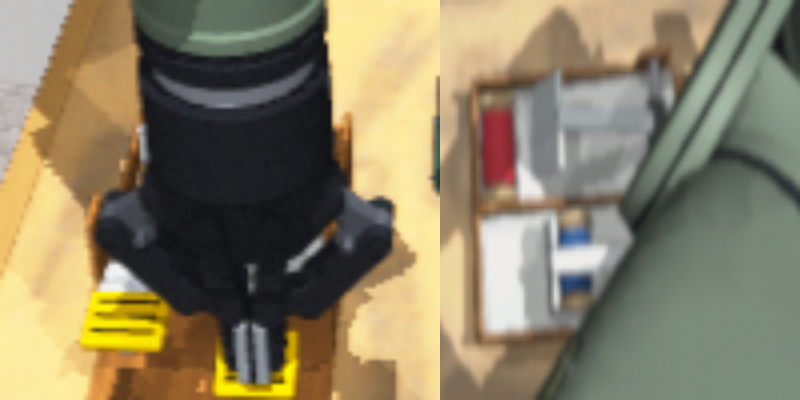

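The red reel is at the front stop (496,145 in the crop) with its gate up. The blue reel is still behind its shut gate at (575,260). I'll let the pad up and check.

```bash
python3 - <<'E'
from h import *
p=PAD+4*xd
p[2]=88+25; ctrl.move_l(p,vel=60)
p[2]=230; ctrl.move_l(p,vel=200)
ctrl.set_joints([-1.25,.207,1.542,0,1.393,-.15])
ctrl.hold(.3)
st=sensors.read_state();print(st["t"],st["eef_pos"],st["force"])
np.set_printoptions(precision=1,suppress=True)
a,d=optics.grab_frame("top"); b=optics.grab_frame("side")[0]
c=optics.camera_params("top")
for r,ar,ce in blobs(a,(22,120,120),(35,255,255),(410,195,445,255),25): print("pad",ar,ray(c,ce,82))
a0=np.load("top0.npz")["p"]
df=np.abs(a.astype(int)-a0).max(-1)>40; df[290:]=0
n,l,s,ce=cv2.connectedComponentsWithStats(df.astype(np.uint8)); print("changed",[list(x) for x in s[1:] if x[4]>4])
cv2.imwrite("pics/s4.png",np.hstack([cv2.resize(b[190:290,230:340],(400,400)),cv2.resize(a[190:270,320:440],(400,400))])[...,::-1])
E
```

```text
7.975 [ 261.976896   -511.68794829  255.71436629] [ 0.29478713  0.38375717 -0.74974807]
pad 256 [ 475.7 -344.6   82. ]
pad 265 [ 420.1 -346.3   82. ]
changed [[np.int32(357), np.int32(206), np.int32(12), np.int32(7), np.int32(75)], [np.int32(332), np.int32(209), np.int32(15), np.int32(22), np.int32(292)], [np.int32(355), np.int32(218), np.int32(16), np.int32(12), np.int32(153)]]
```

View pics/s4.png

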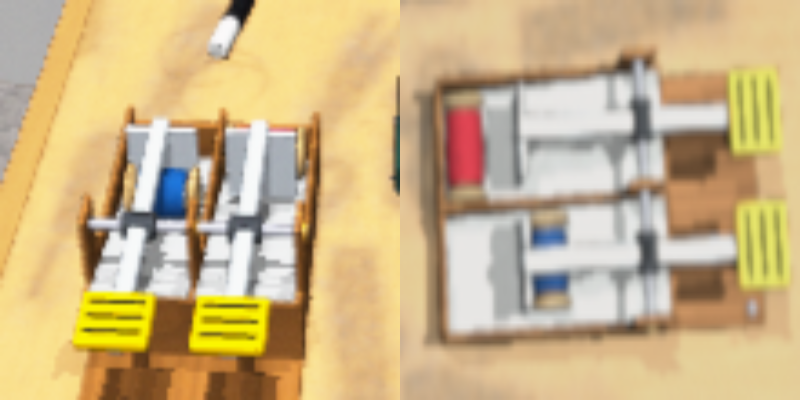

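The red reel is at the front stop (465,145) with its gate shut behind it at (518,130). Both pads are up, and the blue reel is still behind its gate at (548,260).

```bash
python3 -c "
from plant import ctrl
ctrl.finish_job()"
```

```text
the job is handed in; nothing more can be done
```

The red reel has rolled out to the front stop and its gate has closed behind it. I handed the job in at about 8 s on the robot clock. I pressed the pad of lane a (the red lane) with shut fingertips and held it down about 1.5 s. The force at the bottom was about 7.9 N, close to the 8 N given for the stop. I then let the pad up and moved the arm clear.

The last camera check agreed with this:
- **Pads and gates:** both pads are back at their starting positions and both gates are shut.
- **Blue reel:** it is still behind its gate.
- **Things lying around:** comparing the top view before and after, only the red reel's lane changed.

No check failed. The top and side views differed by about 5 mm on where the pad lay along the dispenser's length, so I used the mean. My first pressing script stopped on a print error with the tips just above the pad, and I carried on from there.

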